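Set the potter's lid gauge to its mark

TASK

Set the lid gauge for the next jar: roll its knurled wheel under a lightly pressed fingertip, stroke by stroke towards the jaws, until the jaws have closed so far that the pointer on the sliding jaw stands at the gauge mark, within the width of the mark. Work the wheel only: do not push the sliding jaw itself, grasp nothing, leave the jar, the lid and the brush where they are, and take the hand away from everything when done.

Things in the scene. Friction and masses are not known exactly. Their poses are not given: they have to be found in the camera images.
- gauge: Fixed lid gauge: aluminium beam 56 mm wide, 18 high, 300 long, y = -55 to 245 mm. Origin on the table under the wheel, z up, +y along the beam from wheel to jaws. Grey housing 56 (x) by 100 (y) mm, 56 high, around the origin. Fixed jaw: upright steel plate 50 mm wide, 12 thick, top 70 mm up, inner face at y = 210 mm. Ledge for the mark: x = 28 to 85, y = 65 to 205 mm, 12 high.
- wheel_top (a point): The highest point of the wheel's rim, 68 mm above the table, fixed to the gauge above its origin, with the gauge's axes.
- wheel (a joint): Ribbed black wheel, 64 mm across, 26 mm wide (20 ribs, 2 mm high), axle along gauge x, 36 mm up; stands 12 mm out of the housing, 6 mm out of two round cheeks beside it. Angle 0 to 5.2 rad; grows, closing the jaws, as the rim's top moves to gauge +y. Stiff (2 N at the rim), stays where left. 1 rad = 32 mm of rim = 12 mm of jaw.
- jaw: Sliding jaw: upright steel plate 50 mm wide (x), 12 thick (y), top 70 mm above the table, driven by the wheel along gauge +y to close. Origin at the plate's bottom centre, 18 mm above the table, at gauge y = 94 mm + 12 mm per rad of wheel; axes as the gauge.
- pointer (a point): End of the thin dark steel pointer (3 mm wide) that sticks out from the foot of the sliding jaw over the ledge on the gauge's +x side, 52 mm from the beam's centre line and 24 mm above the table.
- mark: Gauge mark: fixed dark steel tab on the ledge beside the beam, 8 mm wide along gauge y, 34 long in x, its top 20 mm above the table; the pointer's end passes just over its near end. Origin under it, mid-width, at the end nearest the beam; axes as the gauge. The pointer is at the mark when level with it along gauge y within 4 mm. At the start the mark lies on the closing side.
- jar: Bystander: loose open terracotta jar, 76 mm across, 85 mm high, standing near the gauge on the gauge's -x side. Origin at the centre of its underside.
- lid: Bystander: loose terracotta lid with a knob, 76 mm across, 33 mm high, lying on the gauge's +x side. Origin at the centre of its underside.
- brush: Bystander: loose glazing brush lying flat beyond the wheel end of the gauge, its handle along its own x. Origin on the table under it.

How it is judged:
By the outcome, as a careful person would: the job done as asked, in the order asked, and still so for the second after the job is handed in, with the robot touching nothing.
It also fails if it takes over 48 s, if anything falls off the work surface, if the arm or the gripper's body presses on something with over 40 N, if the wrist force passes 120 N, or if a joint passes its speed limit or range.

ROBOT

A 6-joint arm with a two-finger parallel gripper is mounted at the origin on the work surface. World frame = base frame: x ahead of the robot, y to its left, z up, the work surface at z = 0. Lengths are in mm, angles in rad, forces in N, time in s.
With the tool pointing down it reaches from about 275 to 1000 mm from the base axis. Payload 8.4 kg.
Tool frame: the origin (TCP) lies at the very end of the fingers, on their centre line; the grasp point (between the pads) lies r.hold_point_z behind it (r.hold_point_z is the distance from the TCP to the grasp point, in mm); x points along the fingers, z is the direction in which the jaws open and shut, and the axes are right-handed (so a half turn about x gives the same grasp; the last joint's range is limited). The gripper opens to 85 mm and grips with 20 to 120 N. Pads are 22 mm wide; open, the fingers measure 114 mm over their backs; the gripper's body (76 mm by 85 mm) begins 54 mm behind the grasp point. The pads swing forward as they close: fully open they stand 13 mm farther back than shut.
Start: joints at [-1.305, 0.353, 1.633, -0, 1.155, -0.002], TCP at [165.38, -602.725, 202.181] pointing down, gripper open.
Joint ranges: [-2.63, 2.63], [-0.92, 2.1], [0.06, 2.66], [-1.3, 4.44], [0, 2.69], [-3.02, 3.02]. Speed limits (rad/s): [2.22, 2.22, 2.79, 3.14, 3.14, 3.14].

INTERFACE

Orientations are given as [roll, pitch, yaw] about the fixed x, y, z axes, in that order (R = Rz(yaw) Ry(pitch) Rx(roll)).
In Python, from rig import r gives the robot as it stands.
- The arm moves only by the tool jog_arm, never from a script. Its argument "series" is a list of rows, each a list of 7 numbers: the turn, a rotation vector about the tool's x, y, z in degrees, then the shift along the tool's x, y, z in cm, then the opening, from 0 (shut) to 1 (fully open). In form: [[wx, wy, wz, tx, ty, tz, fingers], ...]. A call has 1 to 20 rows; each row shifts and turns the commanded pose from where the row before left it, along the tool's axes as they then stand; what a row does not reach is not made up. A row lasts 1/10 s, in which the tool goes at most 50 mm and 8.59 degrees, less where a joint would pass 70% of its speed; a pose out of reach is approached as far as the arm can. A call with a gripper value outside its range is refused whole. The fingers move at their own pace and stop on an object; "force" is the grip in N (left out, the last holds). Time passes only in rows, so rows that do not move let the fingers close. It gives the time, the measured TCP pose, the force and the opening at its end, in the units of the state.
- r.sense(): the state, without advancing time (a new reading comes with each control period).
- r.grab_frame(name): name is "scene" or "top"; returns (picture, depth): 480x640x3 uint8, red, green, blue; 480x640 float32, mm along the optical axis (not along the pixel's ray), 0 where there is no reading.
- r.get_calibration(name): a dict with "mtx" (3x3 intrinsics, pixels), "position" and "rotation" of the camera in the world. Camera axes: x right, y down, z forward; pixel columns grow to the right and rows downward; lengths in mm; the calibration is good to about 2 mm. A picture is of the moment at which its call begins. get_calibration takes no time and is no camera call.
- r.sign_off(): hands the job in, once; it reports no verdict.
The state is a dict: "clock": time; "qpos": joint angles; "qvel": joint speeds; "joint_efforts": joint torques, N m; "eef_pos": TCP position; "tcp_rot": TCP orientation; "contact_force": force on the tool from outside, world axes, zero at the start; "wrist_torque": the same for the moment, N m; "opening": opening from 0.0 (shut) to 1.0 (fully open).
Only numpy, scipy, OpenCV 4.12 (cv2) and the standard library are available. Lean on these libraries where they do the work, as an engineer would, in place of code of your own. Each camera call takes 0.05 s, during which the arm holds its last target.

## Working session

There is one attempt and no reset: what is moved stays moved. The work goes in short steps, Python scripts to look and compute and a tool call to move; the robot and the scene stay as the last step left them, time stands still between calls to the robot, and variables do not carry over. Pictures are saved under pics/ and viewed, and the job is handed in when it is done.

Besides the shell and the picture viewer there is one more tool, called as name(argument=value, ...), one argument or row to a line, values as JSON. jog_arm: Moves the arm, as the interface text tells. Its arguments: {"type":"object","properties":{"series":{"type":"array"},"force":{"type":"number"}},"required":["series"]}

```bash
mkdir -p pics; ls; python3 - <<'E'
from rig import r
import cv2,numpy as np
print(r.sense()); print(r.hold_point_z)
for n in("scene","top"):
    p,d=r.grab_frame(n); cv2.imwrite(f"pics/{n}0.png",p[:,:,::-1]); np.save(f"pics/{n}0.npy",d)
    print(n,r.get_calibration(n))
E
```

```text
pics
{'clock': 0.0, 'qpos': array([-1.30544527e+00,  3.53649062e-01,  1.63415106e+00, -7.83212706e-06,
        1.15519078e+00, -2.42202448e-03]), 'qvel': array([-0.00107876,  0.00190704, -0.00102181,  0.00152142,  0.00072553,
        0.00024423]), 'joint_efforts': array([ 2.04285247e-04, -6.05241537e+01, -3.42064476e+01, -4.73496084e-05,
        9.16445075e-03,  2.03057078e-05]), 'eef_pos': array([ 165.21211041, -602.22536555,  201.45389542]), 'tcp_rot': array([-3.13889332,  1.56939807,  1.84127191]), 'contact_force': array([ 0.46298621, -0.417492  ,  0.39185108]), 'wrist_torque': array([ 0.01873674, -0.01129089,  0.0211529 ]), 'opening': 0.9992965255203472}
18.700000000000003
scene {'mtx': array([[449.93356746,   0.        , 319.78458081],
       [  0.        , 449.93356746, 239.98048429],
       [  0.        ,   0.        ,   1.        ]]), 'position': array([1322.60800228,  220.56634579,  568.07551372]), 'rotation': array([-2.12314724, -0.02027913,  1.91548618])}
top {'mtx': array([[440.28113174,   0.        , 317.19008573],
       [  0.        , 440.28113174, 246.41335979],
       [  0.        ,   0.        ,   1.        ]]), 'position': array([509.00329718, -60.53496645, 783.91816056]), 'rotation': array([-3.02153521,  0.01182174, -1.58860875])}
```

View pics/scene0.png

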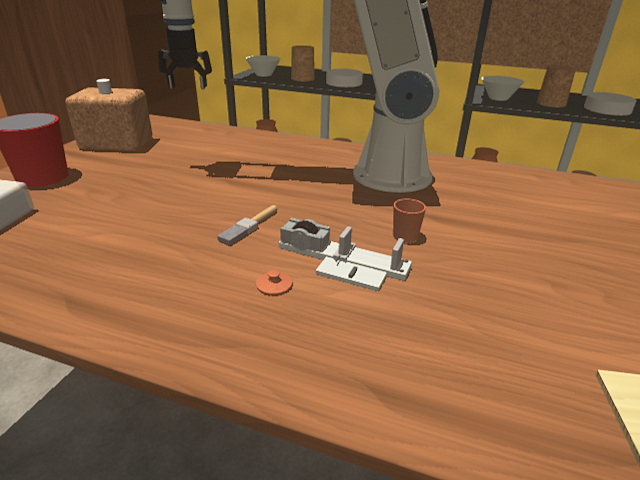

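View pics/top0.png

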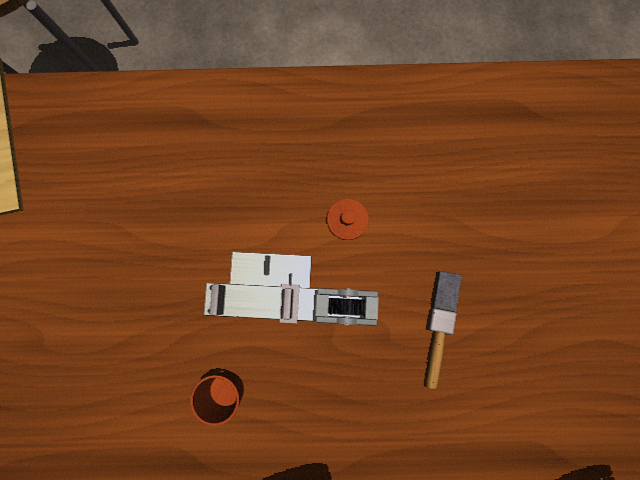

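The scene view shows the gauge in the centre, with the jar behind it, the lid in front and the brush to the left. In the top view the wheel is near (347,307), the sliding jaw near (290,302), the mark near (267,265) and the pointer near (291,280). I'll enlarge it.

```bash
cat > h.py <<'E'
import numpy as np,cv2
from scipy.spatial.transform import Rotation as R
from rig import r
def cam(n):
    c=r.get_calibration(n); return c["mtx"],R.from_euler('xyz',c["rotation"]).as_matrix(),np.array(c["position"])
def at_z(n,u,v,z):
    K,Rm,p=cam(n); d=Rm@np.linalg.solve(K,[u,v,1.]); return p+d*(z-p[2])/d[2]
def by_depth(n,u,v,dep):
    K,Rm,p=cam(n); return p+Rm@(np.linalg.solve(K,[u,v,1.])*dep)
def crop(n,p,x0,y0,w,h,s,name):
    cv2.imwrite(name,cv2.resize(p[y0:y0+h,x0:x0+w,::-1],None,fx=s,fy=s,interpolation=cv2.INTER_CUBIC))
E
python3 - <<'E'
from h import *
p=cv2.imread("pics/top0.png")[:,:,::-1]; crop("top",p,195,240,195,95,4,"pics/top0c.png")
p=cv2.imread("pics/scene0.png")[:,:,::-1]; crop("s",p,270,195,150,100,5,"pics/scene0c.png")
d=np.load("pics/top0.npy")
for u,v in [(220,270),(250,302),(325,295),(347,307),(347,345),(290,300),(216,300),(267,268),(400,200)]:
    print(u,v,by_depth("top",u,v,d[v,u]).round(1))
E
```

```text
220 270 [564.8 121.8  -1.7]
250 302 [507.   65.   16.7]
325 295 [516.4 -64.9  49.2]
347 307 [496.3 -99.9  66.3]
347 345 [ 429.4 -101.9   -0.8]
290 300 [509.2  -8.2  68.3]
216 300 [511.3 111.2  70.3]
267 268 [565.1  34.7  20.7]
400 200 [ 685.3 -204.3    1.2]
```

View pics/top0c.png

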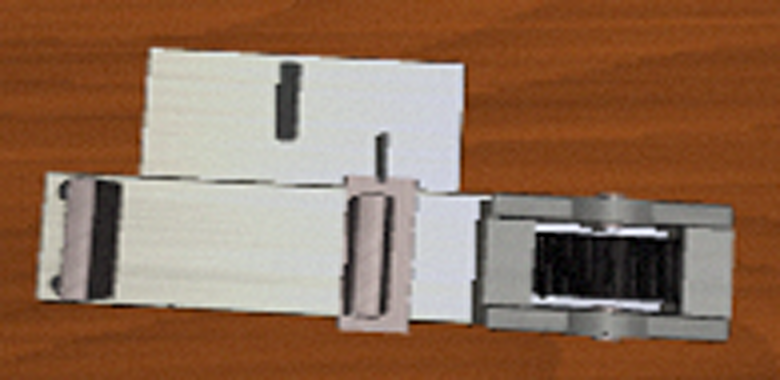

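View pics/scene0c.png

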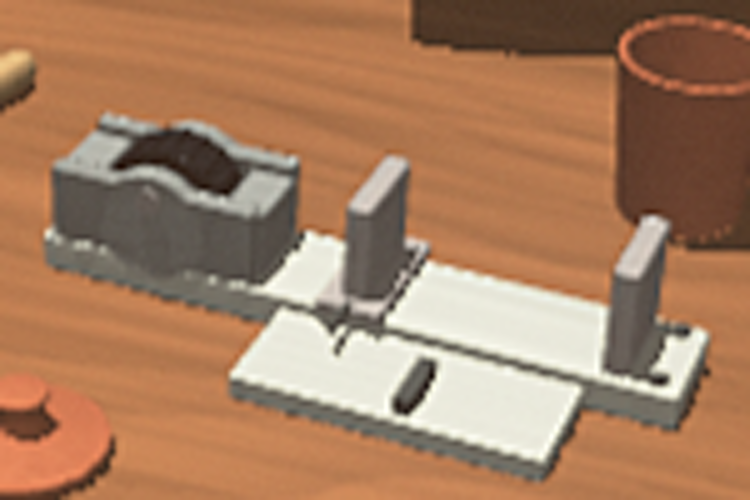

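```bash
cat >> h.py <<'E'
from scipy.optimize import least_squares
def c2f(u,v): return (u/4+195-.375,v/4+240-.375)
pts=[((152,48),(85,205,12)),((463,64),(85,65,12)),((459,190),(28,65,12)),((142,177),(28,205,12)),((48,172),(28,245,18)),((38,300),(-28,245,18)),((731,207),(28,-50,56)),((728,340),(-28,-50,56))]
def fitg():
    W=np.array([at_z("top",*c2f(*a),b[2])[:2] for a,b in pts]); G=np.array([b[:2] for a,b in pts],float)
    f=lambda q:((G@np.array([[np.cos(q[2]),-np.sin(q[2])],[np.sin(q[2]),np.cos(q[2])]]).T+q[:2]-W)).ravel()
    s=least_squares(f,[500,-100,0],loss='soft_l1',f_scale=2); return s.x,f(s.x).reshape(-1,2)
def to_g(P,q):
    c,s=np.cos(q[2]),np.sin(q[2]); d=P[:2]-q[:2]; return np.array([c*d[0]+s*d[1],-s*d[0]+c*d[1]])
E
python3 - <<'E'
from h import *
q,res=fitg(); print(q,res.round(1))
for nm,uv,z in [("ptr",(382,133),24),("ptr_left",(377,135),24),("ptr_right",(388,135),24),("mark near",(285,139),20),("mark far",(291,63),20),("wheel",(608,269),62),("jaw L",(357,200),70),("jaw R",(385,200),70),("lid",None,0)]:
    if uv: print(nm,to_g(at_z("top",*c2f(*uv),z),q).round(1))
# wheel depth profile
d=np.load("pics/top0.npy")
for v in (299,303,307,311):
  print([tuple(to_g(by_depth("top",u,v,d[v,u]),q).round(0).astype(int))+(int(by_depth("top",u,v,d[v,u])[2]),) for u in range(325,368,4)])
E
```

```text
[ 4.97312368e+02 -1.01114824e+02 -6.90201284e-02] [[ 0.4  1. ]
 [ 0.4 -1.4]
 [-1.2 -0.1]
 [ 0.3  0.8]
 [ 0.4  1. ]
 [-0.5  1.2]
 [ 1.1 -1.9]
 [-0.9 -1.1]]
ptr [51.7 99.3]
ptr_left [ 50.7 101.4]
ptr_right [50.9 96.7]
mark near [ 47.2 141.5]
mark far [ 80.4 141.1]
wheel [-1.   1.5]
jaw L [ 21.5 104.3]
jaw R [22.1 93. ]
[(np.int64(10), np.int64(37), 49), (np.int64(10), np.int64(30), 44), (np.int64(11), np.int64(24), 55), (np.int64(11), np.int64(18), 61), (np.int64(11), np.int64(11), 64), (np.int64(12), np.int64(5), 65), (np.int64(12), np.int64(-2), 65), (np.int64(12), np.int64(-8), 65), (np.int64(13), np.int64(-15), 62), (np.int64(13), np.int64(-25), 17), (np.int64(13), np.int64(-31), 32)]
[(np.int64(3), np.int64(37), 49), (np.int64(4), np.int64(30), 45), (np.int64(4), np.int64(24), 53), (np.int64(4), np.int64(17), 60), (np.int64(5), np.int64(11), 66), (np.int64(5), np.int64(4), 63), (np.int64(5), np.int64(-2), 65), (np.int64(6), np.int64(-8), 63), (np.int64(6), np.int64(-15), 60), (np.int64(6), np.int64(-22), 55), (np.int64(7), np.int64(-30), 46)]
[(np.int64(-3), np.int64(36), 49), (np.int64(-3), np.int64(30), 44), (np.int64(-2), np.int64(23), 53), (np.int64(-2), np.int64(17), 61), (np.int64(-2), np.int64(11), 65), (np.int64(-1), np.int64(4), 64), (np.int64(-1), np.int64(-2), 66), (np.int64(-1), np.int64(-9), 65), (np.int64(0), np.int64(-15), 61), (np.int64(0), np.int64(-22), 54), (np.int64(0), np.int64(-30), 46)]
[(np.int64(-10), np.int64(36), 47), (np.int64(-9), np.int64(29), 44), (np.int64(-9), np.int64(23), 54), (np.int64(-8), np.int64(17), 60), (np.int64(-8), np.int64(10), 66), (np.int64(-8), np.int64(4), 64), (np.int64(-7), np.int64(-2), 65), (np.int64(-7), np.int64(-9), 66), (np.int64(-7), np.int64(-16), 59), (np.int64(-7), np.int64(-23), 54), (np.int64(-7), np.int64(-31), 39)]
```

```bash
cat >> h.py <<'E'
def tool():
    s=r.sense(); return np.array(s["eef_pos"]),R.from_euler('xyz',s["tcp_rot"]),s
def goal(gx,gy,z,q,flip=1):
    c,s=np.cos(q[2]),np.sin(q[2]); P=np.array([q[0]+c*gx-s*gy,q[1]+s*gx+c*gy,z])
    X=np.array([0,0,-1.]); Z=flip*np.array([-s,c,0]); Y=np.cross(Z,X)
    return P,R.from_matrix(np.c_[X,Y,Z])
E
python3 - <<'E'
from h import *
q,_=fitg(); p,T,s=tool(); print(T.as_matrix().round(3))
for f in(1,-1):
    P,G=goal(0,-12,110,q,f); print(f,P.round(1),"shift tool cm",(T.inv().apply(P-p)/10).round(2),"turn",np.degrees((T.inv()*G).as_rotvec()).round(2))
    print("shift in goal axes",(G.inv().apply(P-p)/10).round(2))
E
```

```text
[[-0.     0.964  0.265]
 [ 0.001  0.265 -0.964]
 [-1.     0.    -0.001]]
1 [ 496.5 -113.1  110. ] shift tool cm [  9.2   44.88 -38.4 ] turn [-1.607e+02 -1.000e-02 -9.000e-02]
shift in goal axes [  9.16 -29.67  51.09]
-1 [ 496.5 -113.1  110. ] shift tool cm [  9.2   44.88 -38.4 ] turn [ 1.93e+01 -7.00e-02  1.00e-02]
shift in goal axes [  9.16  29.67 -51.09]
```

jog_arm(
  series=[
    [4.82, 0, 0, 0, 0, 0, 0],
    [4.82, 0, 0, 0, 0, 0, 0],
    [4.82, 0, 0, 0, 0, 0, 0],
    [4.82, 0, 0, 0, 0, 0, 0],
    [0, 0, 0, 0.5, 1.855, -3.194, 0],
    [0, 0, 0, 0.5, 1.855, -3.194, 0],
    [0, 0, 0, 0.5, 1.855, -3.194, 0],
    [0, 0, 0, 0.5, 1.855, -3.194, 0],
    [0, 0, 0, 0.5, 1.855, -3.194, 0],
    [0, 0, 0, 0.5, 1.855, -3.194, 0],
    [0, 0, 0, 0.5, 1.855, -3.194, 0],
    [0, 0, 0, 0.5, 1.855, -3.194, 0],
    [0, 0, 0, 0.5, 1.855, -3.194, 0],
    [0, 0, 0, 0.5, 1.855, -3.194, 0],
    [0, 0, 0, 0.5, 1.855, -3.194, 0],
    [0, 0, 0, 0.5, 1.855, -3.194, 0],
    [0, 0, 0, 0.5, 1.855, -3.194, 0],
    [0, 0, 0, 0.5, 1.855, -3.194, 0],
    [0, 0, 0, 0.5, 1.855, -3.194, 0],
    [0, 0, 0, 0.5, 1.855, -3.194, 0],
  ],
)

```text
clock: 2.1
eef_pos: [497.1, -111.8, 121.8]
tcp_rot: [-1.582, 1.571, 3.062]
contact_force: [0.5, 0.4, 0.8]
opening: 0.003
```

```bash
cat >> h.py <<'E'
def rep(tag=None):
    q,_=fitg(); p,T,s=tool(); P,G=goal(0,0,p[2],q,-1)
    print("clock",round(s["clock"],2),"gauge xy",to_g(p,q).round(1),"z",p[2].round(1),"F",np.round(s["contact_force"],1),"open",round(s["opening"],2),"tilt err",np.degrees((T.inv()*G).as_rotvec()).round(1))
    if tag:
        a,d=r.grab_frame("scene"); np.save(f"pics/{tag}.npy",d); crop("s",a,270,195,150,100,5,f"pics/{tag}.png")
E
python3 - <<'E'
from h import *
rep("s1")
E
```

```text
clock 2.1 gauge xy [  0.5 -10.7] z 121.8 F [0.5 0.4 0.8] open 0.0 tilt err [ 0. -0.  0.]
```

View pics/s1.png

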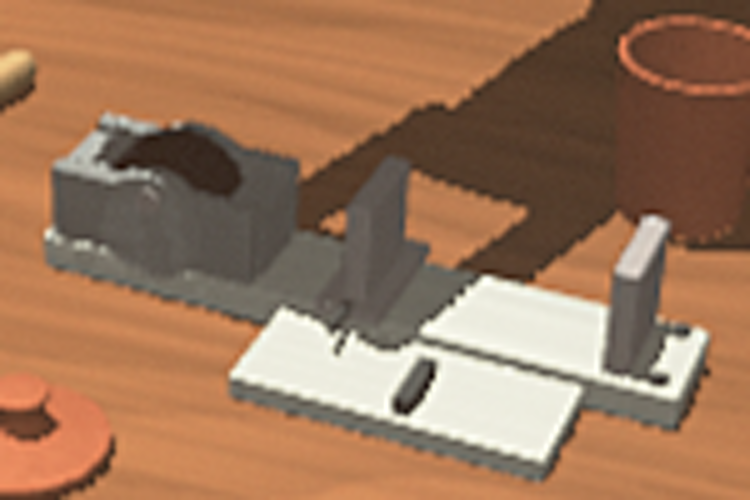

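```bash
python3 - <<'E'
from h import *
a,d=r.grab_frame("scene"); crop("s",a,240,110,180,150,4,"pics/s1b.png")
E
```

```text
(no output)
```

View pics/s1b.png

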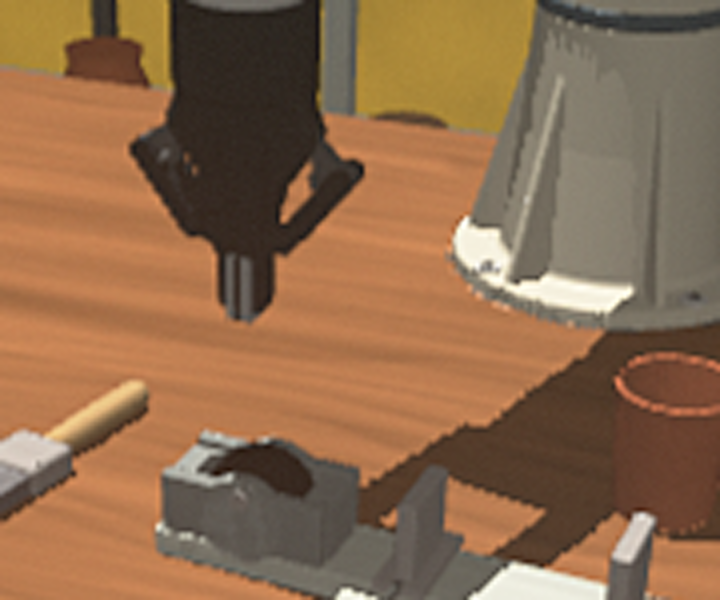

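jog_arm(
  series=[
    [0, 0, 0, 1.2, -0.05, 0.3, 0],
    [0, 0, 0, 1.2, 0, 0.25, 0],
    [0, 0, 0, 1.2, 0, 0, 0],
    [0, 0, 0, 1.0, 0, 0, 0],
    [0, 0, 0, 0.4, 0, 0, 0],
    [0, 0, 0, 0.1, 0, 0, 0],
    [0, 0, 0, 0.1, 0, 0, 0],
    [0, 0, 0, 0, 0, 0, 0],
  ],
)

```text
clock: 3.0
eef_pos: [495.9, -118.8, 70.4]
tcp_rot: [1.395, 1.57, -0.245]
contact_force: [0.3, 0.1, -0.9]
opening: 0.002
```

```bash
python3 - <<'E'
from h import *
rep()
a,d=r.grab_frame("scene"); crop("s",a,240,150,180,150,4,"pics/s2.png")
E
```

```text
clock 3.0 gauge xy [ -0.2 -17.7] z 70.4 F [ 0.3  0.1 -0.9] open 0.0 tilt err [ 0.  0. -0.]
```

View pics/s2.png

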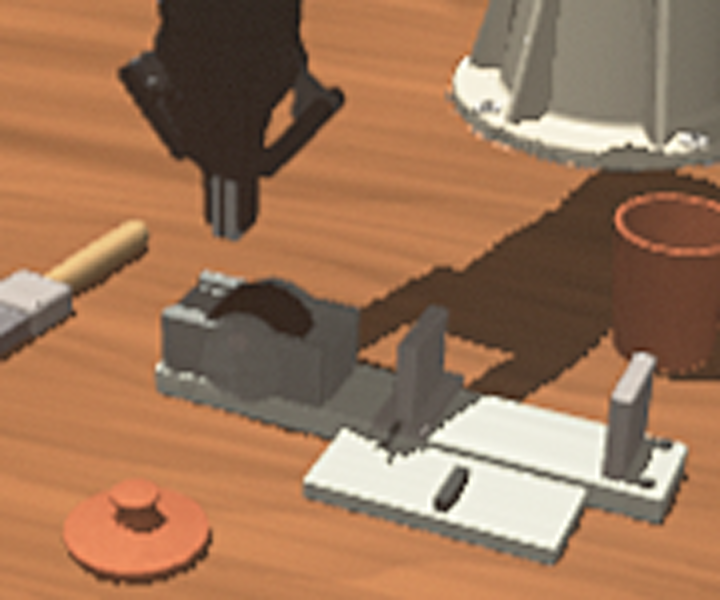

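```bash
python3 - <<'E'
from h import *
def proj(n,X):
    K,Rm,p=cam(n); u=K@(Rm.T@(np.array(X)-p)); return (u[:2]/u[2]).round(1)
q,_=fitg(); p,T,s=tool()
print("tcp",proj("scene",p), "top",proj("top",p))
for g in [(0,0,68),(13,0,68),(28,-50,56),(28,50,56),(85,205,12),(85,65,12),(28,245,18)]:
    c,sn=np.cos(q[2]),np.sin(q[2]); X=[q[0]+c*g[0]-sn*g[1],q[1]+sn*g[0]+c*g[1],g[2]]; print(g,proj("scene",X),proj("top",X))
a,d=r.grab_frame("top"); cv2.imwrite("pics/t2.png",a[:,:,::-1])
_,ds=r.grab_frame("scene")
for u,v in [(296,206),(297,200),(300,227),(305,224),(297,207)]: print(u,v,by_depth("scene",u,v,ds[v,u]).round(1))
E
```

```text
tcp [297.7 219.9] top [358.9 307.1]
(0, 0, 68) [304.7 222.5] [347.8 306.4]
(13, 0, 68) [302.2 225.1] [348.1 298.3]
(28, -50, 56) [279.4 227.9] [378.5 290.7]
(28, 50, 56) [319.9 237.9] [317.7 287.6]
(85, 205, 12) [378.3 286.9] [232.1 251.4]
(85, 65, 12) [315.2 269.7] [311.1 255.4]
(28, 245, 18) [405.1 274.5] [206.1 282.4]
296 206 [ 507.8 -117.7  111.8]
297 200 [ 509.4 -114.6  127.8]
300 227 [ 512.2 -106.6   63.2]
305 224 [506.4 -96.9  69.9]
297 207 [ 507.2 -115.6  109.4]
```

View pics/t2.png

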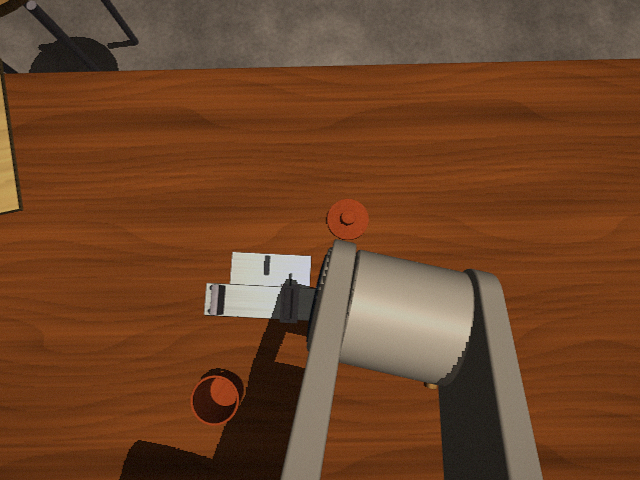

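```bash
python3 - <<'E'
from h import *
rep()
a,d=r.grab_frame("scene"); crop("s",a,275,180,60,60,10,"pics/s3.png")
for v in range(200,232,1): print(v,[tuple(int(x) for x in by_depth("scene",u,v,d[v,u])) for u in (294,297,300)])
E
```

```text
clock 3.15 gauge xy [ -0.1 -17.7] z 70.6 F [0.1 0.2 0.4] open 0.0 tilt err [ 0.  0. -0.]
200 [(506, -122, 124), (509, -114, 127), (503, -110, 125)]
201 [(508, -122, 123), (509, -114, 125), (501, -110, 122)]
202 [(508, -121, 121), (506, -115, 121), (506, -108, 122)]
203 [(503, -124, 115), (507, -115, 119), (502, -110, 118)]
204 [(506, -122, 115), (507, -115, 116), (503, -109, 116)]
205 [(508, -122, 113), (508, -114, 115), (500, -110, 112)]
206 [(508, -122, 111), (507, -115, 111), (499, -111, 109)]
207 [(506, -123, 107), (504, -116, 108), (503, -109, 108)]
208 [(506, -122, 105), (504, -116, 105), (319, -184, 2)]
209 [(334, -195, 4), (505, -116, 103), (325, -181, 3)]
210 [(336, -194, 2), (333, -187, 2), (335, -177, 5)]
211 [(344, -191, 4), (337, -185, 1), (335, -177, 2)]
212 [(344, -191, 1), (344, -182, 3), (340, -175, 2)]
213 [(353, -187, 3), (350, -180, 3), (344, -174, 1)]
214 [(358, -185, 3), (359, -176, 5), (352, -170, 3)]
215 [(362, -184, 2), (355, -178, 0), (356, -169, 2)]
216 [(367, -181, 2), (365, -174, 3), (362, -167, 2)]
217 [(372, -179, 2), (370, -172, 3), (368, -164, 3)]
218 [(469, -138, 57), (375, -170, 3), (371, -163, 2)]
219 [(475, -136, 58), (473, -129, 58), (467, -124, 56)]
220 [(478, -135, 57), (476, -128, 58), (476, -121, 59)]
221 [(478, -135, 55), (477, -128, 55), (488, -116, 64)]
222 [(479, -134, 53), (485, -124, 57), (498, -112, 67)]
223 [(481, -133, 51), (499, -119, 63), (503, -109, 68)]
224 [(487, -131, 52), (505, -116, 65), (506, -108, 67)]
225 [(501, -125, 58), (509, -114, 65), (507, -108, 65)]
226 [(509, -122, 61), (511, -114, 63), (509, -107, 63)]
227 [(509, -122, 58), (507, -115, 58), (507, -108, 60)]
228 [(508, -122, 55), (517, -111, 62), (516, -104, 63)]
229 [(517, -118, 58), (523, -109, 63), (523, -102, 64)]
230 [(524, -116, 59), (528, -107, 63), (526, -100, 64)]
231 [(525, -115, 57), (523, -109, 58), (528, -100, 63)]
```

View pics/s3.png

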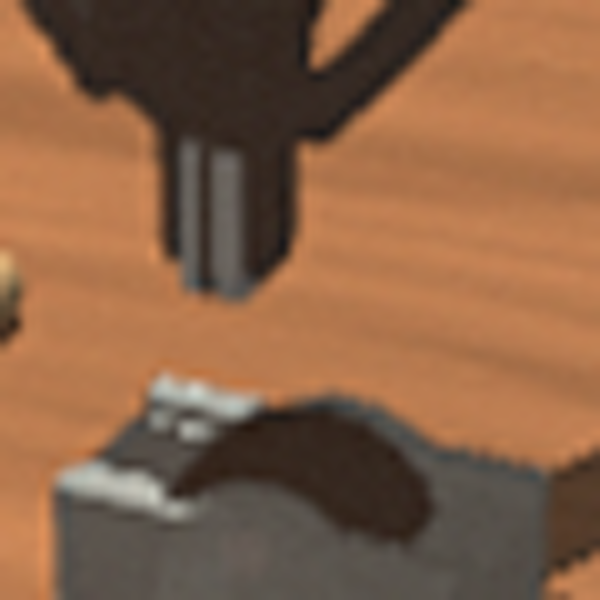

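The picture and depth put the real fingertip at z≈103, but the reported TCP is at z 70.6, about 33 mm lower. I'll descend in guarded steps and go by contact force and the picture, not the reported z.

jog_arm(
  series=[
    [0, 0, 0, 0.5, 0, 0, 0],
    [0, 0, 0, 0.5, 0, 0, 0],
    [0, 0, 0, 0.5, 0, 0, 0],
    [0, 0, 0, 0.5, 0, 0, 0],
    [0, 0, 0, 0, 0, 0, 0],
  ],
)

```text
clock: 3.7
eef_pos: [495.0, -118.5, 49.3]
tcp_rot: [-1.763, 1.569, 2.881]
contact_force: [-0.1, 0.0, -0.0]
opening: 0.001
```

```bash
python3 - <<'E'
from h import *
rep()
a,d=r.grab_frame("scene"); crop("s",a,275,180,60,60,10,"pics/s4.png")
for v in range(212,222,1): print(v,[tuple(int(x) for x in by_depth("scene",u,v,d[v,u])) for u in (294,297,300)])
E
```

```text
clock 3.7 gauge xy [ -1.1 -17.5] z 49.3 F [-0.1  0.  -0. ] open 0.0 tilt err [ 0.  -0.   0.1]
212 [(507, -122, 95), (505, -116, 96), (502, -110, 95)]
213 [(504, -123, 91), (507, -115, 94), (499, -111, 91)]
214 [(506, -123, 90), (507, -115, 92), (505, -109, 92)]
215 [(503, -124, 86), (505, -116, 88), (501, -110, 87)]
216 [(505, -123, 84), (507, -115, 87), (495, -113, 81)]
217 [(373, -179, 3), (507, -115, 84), (371, -163, 5)]
218 [(470, -138, 58), (375, -170, 2), (371, -163, 2)]
219 [(478, -135, 60), (472, -130, 58), (467, -124, 57)]
220 [(478, -135, 57), (476, -128, 58), (475, -121, 58)]
221 [(476, -136, 53), (477, -128, 55), (489, -115, 64)]
```

View pics/s4.png

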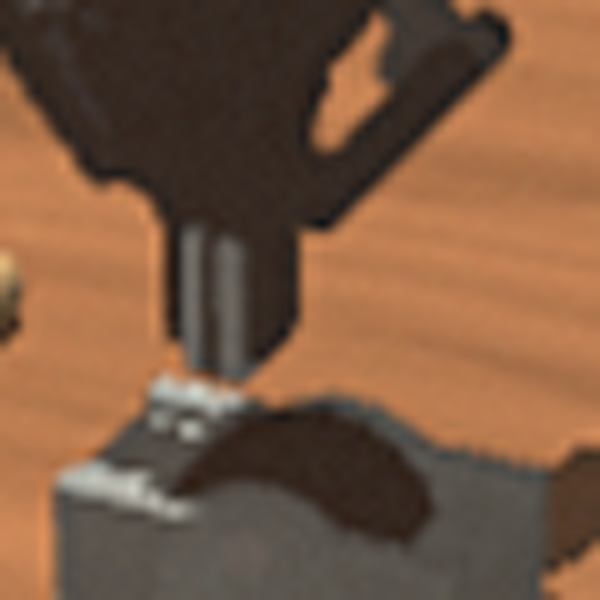

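jog_arm(
  series=[
    [0, 0, 0, 0.4, 0.1, -0.2, 0],
    [0, 0, 0, 0.4, 0, -0.15, 0],
    [0, 0, 0, 0.3, 0, 0, 0],
    [0, 0, 0, 0.2, 0, 0, 0],
    [0, 0, 0, 0, 0, 0, 0],
  ],
)

```text
clock: 4.25
eef_pos: [496.8, -115.4, 37.3]
tcp_rot: [-0.956, 1.57, -2.595]
contact_force: [-1.1, -0.3, 3.9]
opening: 0.003
```

jog_arm(
  series=[
    [0, 0, 0, 0.1, 0, 0, 0],
    [0, 0, 0, 0, 0, 0, 0],
  ],
)

```text
clock: 4.45
eef_pos: [496.9, -115.7, 36.9]
tcp_rot: [0.004, 1.57, -1.635]
contact_force: [-4.3, -3.5, 11.1]
opening: -0.001
```

jog_arm(
  series=[
    [0, 0, 0, 0.1, 0, 0, 0],
    [0, 0, 0, 0, 0, 0, 0],
  ],
)

```text
clock: 4.65
eef_pos: [497.0, -116.2, 36.5]
tcp_rot: [0.147, 1.569, -1.492]
contact_force: [-6.0, -4.4, 18.2]
opening: 0.002
```

jog_arm(
  series=[
    [0, 0, 0, -0.08, 0, -0.1, 0],
    [0, 0, 0, -0.03, 0, -0.2, 0],
    [0, 0, 0, -0.03, 0, -0.2, 0],
    [0, 0, 0, -0.02, 0, -0.2, 0],
  ],
)

```text
clock: 5.05
eef_pos: [497.5, -109.2, 38.1]
tcp_rot: [0.25, 1.569, -1.389]
contact_force: [-8.0, -4.9, 19.8]
opening: 0.003
```

```bash
python3 - <<'E'
from h import *
rep("s5")
E
```

```text
clock 5.05 gauge xy [ 0.7 -8.1] z 38.1 F [-8.  -4.9 19.8] open 0.0 tilt err [ 0.1  0.1 -0. ]
```

View pics/s5.png

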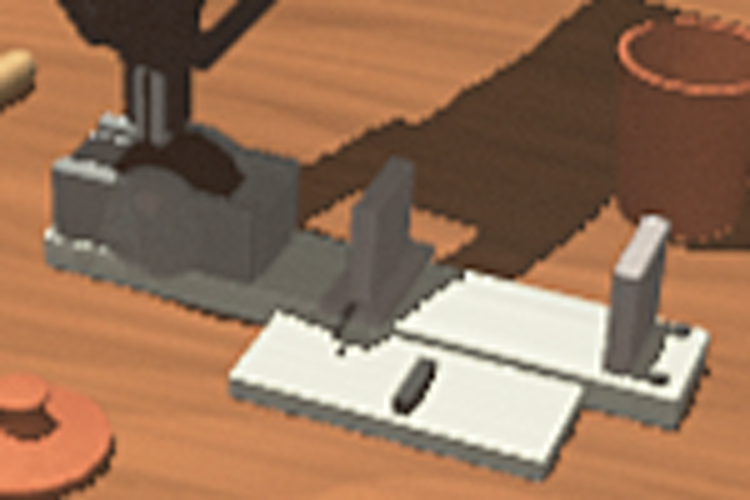

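jog_arm(
  series=[
    [0, 0, 0, -0.12, -0.05, -0.2, 0],
    [0, 0, 0, -0.04, -0.04, -0.2, 0],
    [0, 0, 0, -0.02, 0, -0.2, 0],
    [0, 0, 0, 0, 0, -0.2, 0],
  ],
)

```text
clock: 5.5
eef_pos: [497.4, -100.3, 38.7]
tcp_rot: [1.126, 1.57, -0.514]
contact_force: [-0.6, -2.1, 4.8]
opening: -0.004
```

jog_arm(
  series=[
    [0, 0, 0, 0.0, 0, -0.2, 0],
    [0, 0, 0, 0.02, 0, -0.2, 0],
    [0, 0, 0, 0.02, 0, -0.2, 0],
  ],
)

```text
clock: 5.8
eef_pos: [497.6, -94.1, 38.1]
tcp_rot: [1.759, 1.571, 0.12]
contact_force: [0.0, -1.7, 2.5]
opening: -0.0
```

```bash
python3 - <<'E'
from h import *
rep("s6")
E
```

```text
clock 5.8 gauge xy [-0.2  7. ] z 38.1 F [ 0.  -1.7  2.5] open -0.0 tilt err [ 0. -0. -0.]
```

View pics/s6.png

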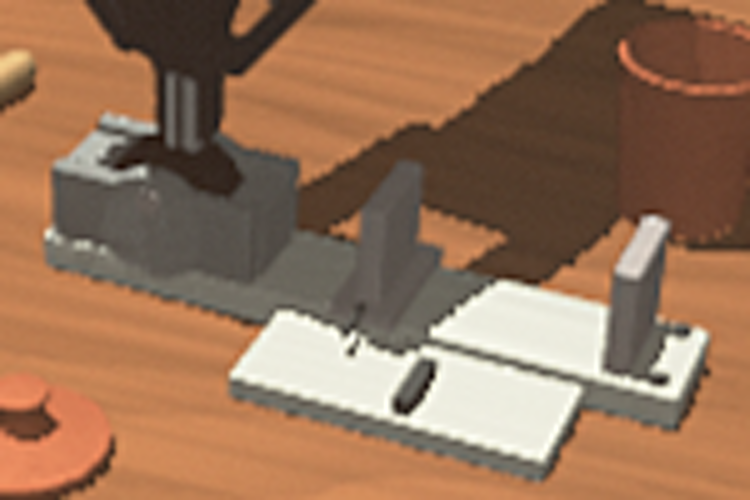

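jog_arm(
  series=[
    [0, 0, 0, 0.1, 0, -0.2, 0],
    [0, 0, 0, 0.06, 0, -0.2, 0],
    [0, 0, 0, 0.07, 0, -0.2, 0],
    [0, 0, 0, 0.08, 0, -0.2, 0],
  ],
)

```text
clock: 6.25
eef_pos: [498.2, -86.0, 35.4]
tcp_rot: [2.263, 1.57, 0.623]
contact_force: [-0.2, 0.8, 10.0]
opening: 0.002
```

jog_arm(
  series=[
    [0, 0, 0, -1.5, 0, 0, 0],
    [0, 0, 0, 0, -0.05, 1.5, 0],
    [0, 0, 0, 0, 0, 1.4, 0],
    [0, 0, 0, 0.7, 0, 0, 0],
    [0, 0, 0, 0.54, 0, 0, 0],
    [0, 0, 0, 0, 0, 0, 0],
    [0, 0, 0, -0.05, 0, -0.25, 0],
    [0, 0, 0, -0.045, 0, -0.25, 0],
    [0, 0, 0, -0.035, 0, -0.25, 0],
    [0, 0, 0, -0.02, 0, -0.25, 0],
    [0, 0, 0, -0.01, 0, -0.25, 0],
    [0, 0, 0, 0, 0, -0.25, 0],
    [0, 0, 0, 0.015, 0, -0.25, 0],
  ],
)

```text
clock: 7.55
eef_pos: [496.8, -97.4, 39.2]
tcp_rot: [1.838, 1.571, 0.198]
contact_force: [0.6, 0.9, 0.1]
opening: 0.002
```

```bash
python3 - <<'E'
from h import *
rep("s7")
E
```

```text
clock 7.55 gauge xy [-0.8  3.6] z 39.2 F [0.6 0.9 0.1] open 0.0 tilt err [ 0. -0. -0.]
```

View pics/s7.png

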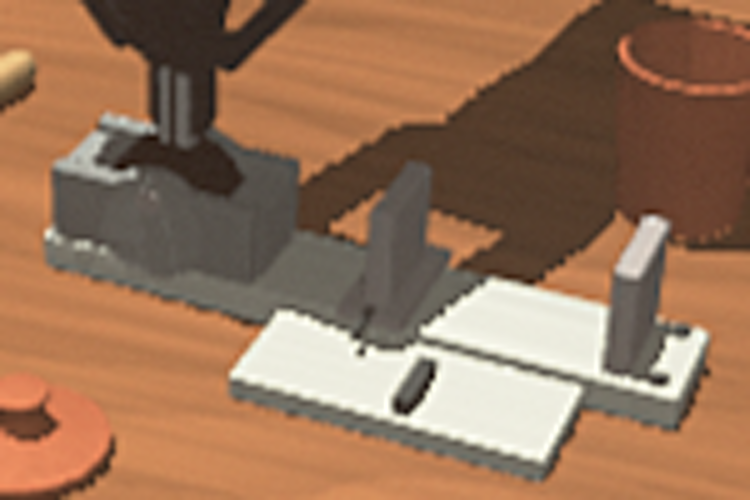

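```bash
cat >> h.py <<'E'
def sc(u,v,z):  # crop px (270,195,x5) -> gauge
    q,_=fitg(); return to_g(at_z("scene",270+(u+.5)/5-.5,195+(v+.5)/5-.5,z),q).round(1)
E
python3 - <<'E'
from h import *
for n,u,v,z in [("p0",338,353,24),("p7",361,352,24),("markfar",404,409,20),("marknear",428,364,20),("jaw0",348,208,70),("jaw7",371,212,70)]: print(n,sc(u,v,z))
E
```

```text
p0 [ 65.5 107.1]
p7 [ 60.6 115.7]
markfar [ 85.8 144.7]
marknear [ 51.3 142.7]
jaw0 [24.9 93.5]
jaw7 [ 23.7 103.6]
```

jog_arm(
  series=[
    [0, 0, 0, 0.14, 0.05, 0, 0],
    [0, 0, 0, 0.03, 0, -0.2, 0],
    [0, 0, 0, 0.04, 0, -0.2, 0],
    [0, 0, 0, 0.05, 0, -0.2, 0],
    [0, 0, 0, 0.06, 0, -0.2, 0],
  ],
)

```text
clock: 8.1
eef_pos: [497.7, -89.8, 37.6]
tcp_rot: [-1.356, 1.571, -2.996]
contact_force: [-9.2, 1.9, 30.6]
opening: -0.001
```

jog_arm(
  series=[
    [0, 0, 0, 0.07, 0, -0.2, 0],
    [0, 0, 0, 0.08, 0, -0.2, 0],
    [0, 0, 0, 0.09, 0, -0.2, 0],
  ],
)

```text
clock: 8.4
eef_pos: [498.2, -82.8, 35.4]
tcp_rot: [-3.11, 1.569, 1.533]
contact_force: [-8.1, 11.2, 30.7]
opening: 0.0
```

```bash
python3 - <<'E'
from h import *
rep("s8")
E
```

```text
clock 8.4 gauge xy [-0.3 18.3] z 35.4 F [-8.1 11.2 30.7] open 0.0 tilt err [-0.  -0.1  0. ]
```

View pics/s8.png

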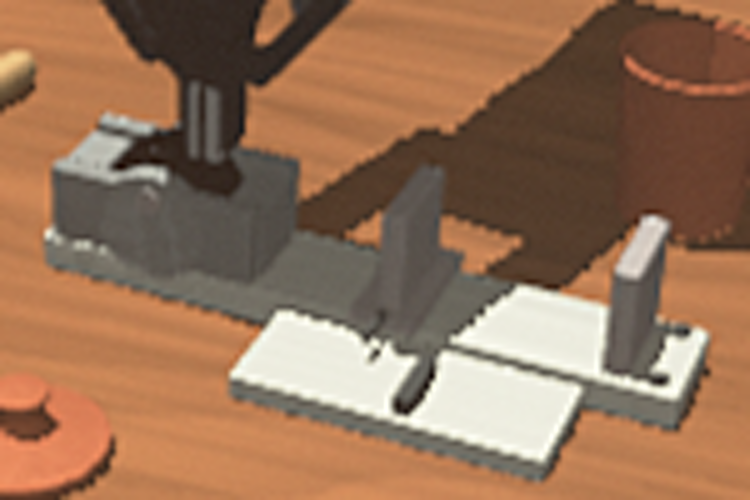

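jog_arm(
  series=[
    [0, 0, 0, -1.5, 0, 0, 0],
    [0, 0, 0, 0, 0, 1.6, 0],
    [0, 0, 0, 0, 0, 1.6, 0],
    [0, 0, 0, 0.5, 0, 0, 0],
    [0, 0, 0, 0, 0, 0, 0],
  ],
)

```text
clock: 8.95
eef_pos: [495.5, -115.7, 42.9]
tcp_rot: [-1.871, 1.57, 2.772]
contact_force: [1.0, 0.8, 0.2]
opening: -0.003
```

```bash
python3 - <<'E'
from h import *
rep()
for u,v in [(385,215),(371,212)]: print(sc(u,v,70))
E
```

```text
clock 8.95 gauge xy [ -0.8 -14.7] z 42.9 F [1.  0.8 0.2] open -0.0 tilt err [-0.  -0.   0.1]
[ 23.4 109.9]
[ 23.7 103.6]
```

jog_arm(
  series=[
    [0, 0, 0, 0.5, 0.05, 0, 0],
    [0, 0, 0, 0.23, 0, 0, 0],
    [0, 0, 0, 0, 0, 0, 0],
    [0, 0, 0, -0.05, 0, -0.25, 0],
    [0, 0, 0, -0.045, 0, -0.25, 0],
    [0, 0, 0, -0.035, 0, -0.25, 0],
    [0, 0, 0, -0.025, 0, -0.25, 0],
    [0, 0, 0, -0.02, 0, -0.25, 0],
  ],
)

```text
clock: 9.75
eef_pos: [497.4, -103.2, 38.4]
tcp_rot: [0.326, 1.57, -1.314]
contact_force: [-2.4, -3.9, 6.3]
opening: -0.0
```

jog_arm(
  series=[
    [0, 0, 0, -0.015, 0, -0.25, 0],
    [0, 0, 0, 0.01, 0, -0.25, 0],
    [0, 0, 0, 0.02, 0, -0.25, 0],
    [0, 0, 0, 0.035, 0, -0.25, 0],
  ],
)

```text
clock: 10.15
eef_pos: [498.1, -93.0, 38.1]
tcp_rot: [1.977, 1.571, 0.337]
contact_force: [-3.5, -0.4, 8.3]
opening: -0.002
```

jog_arm(
  series=[
    [0, 0, 0, 0.05, 0, -0.25, 0],
    [0, 0, 0, 0.07, 0, -0.25, 0],
    [0, 0, 0, 0.08, 0, -0.25, 0],
    [0, 0, 0, 0, 0, 0, 0],
  ],
)

```text
clock: 10.55
eef_pos: [498.7, -85.2, 35.8]
tcp_rot: [2.686, 1.57, 1.046]
contact_force: [-1.4, 1.7, 5.1]
opening: -0.002
```

```bash
python3 - <<'E'
from h import *
rep("s9")
E
```

```text
clock 10.55 gauge xy [ 0.3 16. ] z 35.8 F [-1.4  1.7  5.1] open -0.0 tilt err [ 0. -0. -0.]
```

View pics/s9.png

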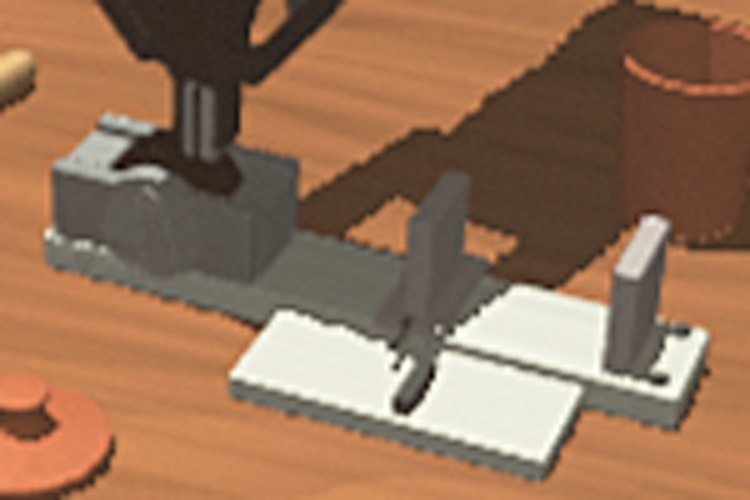

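jog_arm(
  series=[
    [0, 0, 0, -1.5, 0, 0, 0],
    [0, 0, 0, 0, -0.05, 1.5, 0],
    [0, 0, 0, 0, 0, 1.5, 0],
    [0, 0, 0, 0.5, 0, 0, 0],
    [0, 0, 0, 0, 0, 0, 0],
  ],
)

```text
clock: 11.1
eef_pos: [495.1, -116.3, 44.4]
tcp_rot: [-1.79, 1.569, 2.852]
contact_force: [0.6, 0.8, -0.4]
opening: 0.001
```

```bash
python3 - <<'E'
from h import *
rep()
print(sc(410,220,70))
E
```

```text
clock 11.1 gauge xy [ -1.2 -15.3] z 44.4 F [ 0.6  0.8 -0.4] open 0.0 tilt err [-0.1 -0.   0.1]
[ 22.6 121. ]
```

jog_arm(
  series=[
    [0, 0, 0, 0.5, 0.08, 0, 0],
    [0, 0, 0, 0.38, 0, 0, 0],
    [0, 0, 0, 0, 0, 0, 0],
    [0, 0, 0, -0.05, 0, -0.25, 0],
    [0, 0, 0, -0.045, 0, -0.25, 0],
    [0, 0, 0, -0.035, 0, -0.25, 0],
    [0, 0, 0, -0.025, 0, -0.25, 0],
    [0, 0, 0, -0.02, 0, -0.25, 0],
  ],
)

```text
clock: 11.9
eef_pos: [497.9, -103.1, 38.7]
tcp_rot: [1.476, 1.57, -0.164]
contact_force: [-0.4, -0.5, 1.5]
opening: -0.004
```

jog_arm(
  series=[
    [0, 0, 0, -0.015, 0, -0.25, 0],
    [0, 0, 0, 0.01, 0, -0.25, 0],
    [0, 0, 0, 0.02, 0, -0.25, 0],
    [0, 0, 0, 0.035, 0, -0.25, 0],
  ],
)

```text
clock: 12.3
eef_pos: [498.5, -93.2, 38.0]
tcp_rot: [1.318, 1.57, -0.321]
contact_force: [-0.5, -0.3, 2.3]
opening: -0.002
```

jog_arm(
  series=[
    [0, 0, 0, 0.05, 0, -0.25, 0],
    [0, 0, 0, 0.07, 0, -0.25, 0],
    [0, 0, 0, 0.04, 0, -0.1, 0],
    [0, 0, 0, 0, 0, 0, 0],
  ],
)

```text
clock: 12.7
eef_pos: [498.8, -87.1, 36.3]
tcp_rot: [3.007, 1.571, 1.368]
contact_force: [0.4, 0.6, 1.5]
opening: -0.001
```

```bash
python3 - <<'E'
from h import *
rep("s10")
E
```

```text
clock 12.7 gauge xy [ 0.5 14.1] z 36.3 F [0.4 0.6 1.5] open -0.0 tilt err [ 0. -0. -0.]
```

View pics/s10.png

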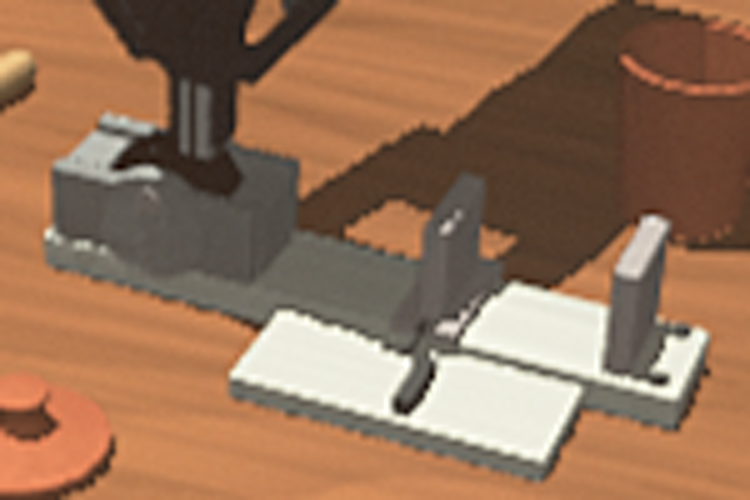

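jog_arm(
  series=[
    [0, 0, 0, -1.5, 0, 0, 0],
    [0, 0, 0, 0, -0.05, 1.4, 0],
    [0, 0, 0, 0, 0, 1.3, 0],
    [0, 0, 0, 0.5, 0, 0, 0],
    [0, 0, 0, 0, 0, 0, 0],
  ],
)

```text
clock: 13.25
eef_pos: [495.4, -114.7, 45.2]
tcp_rot: [-1.796, 1.569, 2.846]
contact_force: [0.2, -0.3, 0.4]
opening: -0.001
```

```bash
python3 - <<'E'
from h import *
rep()
print(sc(427,222,70))
a,d=r.grab_frame("top"); crop("t",a,225,240,90,90,6,"pics/t10.png")
a,d=r.grab_frame("scene"); crop("t",a,335,225,50,60,10,"pics/s10b.png")
E
```

```text
clock 13.25 gauge xy [ -1.  -13.7] z 45.2 F [ 0.2 -0.3  0.4] open -0.0 tilt err [-0.1 -0.   0.1]
[ 21.  128.1]
```

View pics/t10.png

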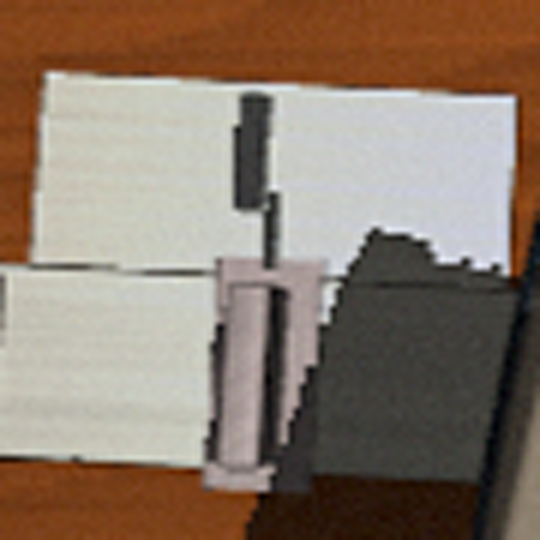

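View pics/s10b.png

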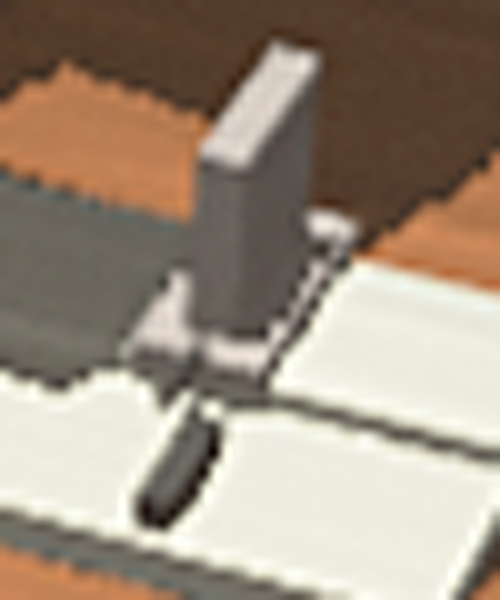

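```bash
cat >> h.py <<'E'
def tc(u,v,z):
    q,_=fitg(); return to_g(at_z("top",225+(u+.5)/6-.5,240+(v+.5)/6-.5,z),q).round(1)
E
python3 - <<'E'
from h import *
print("ptr",tc(271,200,24),tc(270,240,24),"mark L",tc(235,180,20),"R",tc(270,180,20),"mid near",tc(250,205,20))
E
```

```text
ptr [ 49.8 134.5] [ 38.3 134. ] mark L [ 55.3 145.8] R [ 55.8 135.6] mid near [ 48.3 141. ]
```

jog_arm(
  series=[
    [0, 0, 0, 0.3, 0.05, -0.45, 0],
    [0, 0, 0, 0.4, 0, 0, 0],
    [0, 0, 0, 0.18, 0, 0, 0],
    [0, 0, 0, 0, 0, 0, 0],
    [0, 0, 0, -0.035, 0, -0.25, 0],
    [0, 0, 0, -0.025, 0, -0.25, 0],
    [0, 0, 0, -0.02, 0, -0.25, 0],
    [0, 0, 0, -0.015, 0, -0.25, 0],
  ],
)

```text
clock: 14.15
eef_pos: [497.9, -99.9, 38.7]
tcp_rot: [0.34, 1.57, -1.299]
contact_force: [-1.1, -1.5, 3.8]
opening: 0.002
```

jog_arm(
  series=[
    [0, 0, 0, 0.01, 0, -0.25, 0],
    [0, 0, 0, 0.02, 0, -0.25, 0],
    [0, 0, 0, 0.01, 0, -0.1, 0],
    [0, 0, 0, 0, 0, 0, 0],
  ],
)

```text
clock: 14.55
eef_pos: [498.5, -93.6, 38.0]
tcp_rot: [2.455, 1.571, 0.816]
contact_force: [0.8, -0.4, 1.0]
opening: 0.001
```

```bash
python3 - <<'E'
from h import *
rep()
a,d=r.grab_frame("top"); crop("t",a,225,240,90,90,6,"pics/t11.png")
E
```

```text
clock 14.55 gauge xy [0.6 7.6] z 38.0 F [ 0.8 -0.4  1. ] open 0.0 tilt err [ 0. -0. -0.]
```

View pics/t11.png

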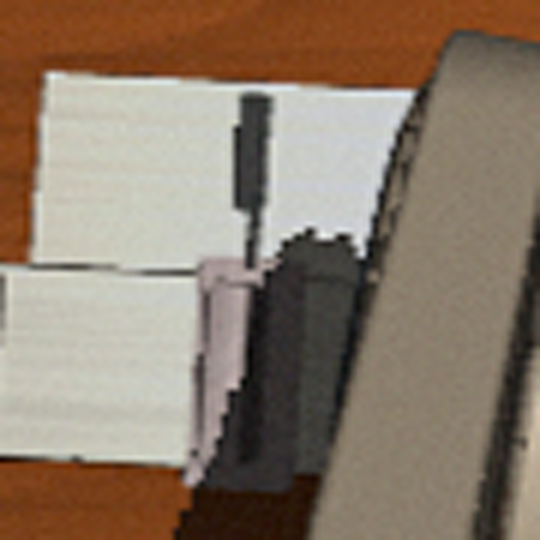

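jog_arm(
  series=[
    [0, 0, 0, 0.06, 0, 0, 0],
    [0, 0, 0, 0.035, 0, -0.2, 0],
    [0, 0, 0, 0.05, 0, -0.2, 0],
    [0, 0, 0, 0.02, 0, -0.1, 0],
    [0, 0, 0, 0, 0, 0, 0],
  ],
)

```text
clock: 15.1
eef_pos: [498.8, -88.8, 36.5]
tcp_rot: [1.86, 1.571, 0.22]
contact_force: [0.1, -0.1, 3.3]
opening: 0.0
```

```bash
python3 - <<'E'
from h import *
rep()
a,d=r.grab_frame("top"); crop("t",a,225,240,90,90,6,"pics/t12.png")
E
```

```text
clock 15.1 gauge xy [ 0.6 12.4] z 36.5 F [ 0.1 -0.1  3.3] open 0.0 tilt err [ 0. -0. -0.]
```

View pics/t12.png

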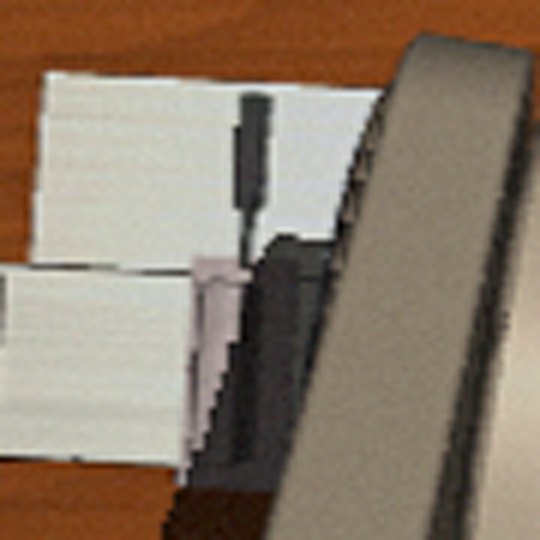

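Pointer shaft is now at about (247,235), under the mark's near end (235–265, 205), so it looks centred. I'll lift straight up, back away and check with a clear view.

jog_arm(
  series=[
    [0, 0, 0, -1.5, 0, 0, 0],
    [0, 0, 0, -2.5, 0, 0, 0],
    [0, 0, 0, -3, 0, 0, 0],
    [0, 0, 0, -3, 0, 0, 0],
    [0, 0, 0, -3, 0, 0, 0],
    [0, 0, 0, 0, 0, 3, 0],
    [0, 0, 0, 0, 0, 3.5, 0],
    [0, 0, 0, 0, 0, 3.5, 0],
    [0, 0, 0, 0, 0, 3.5, 0],
    [0, 0, 0, 0, 0, 3.5, 0],
    [0, 0, 0, 0, 0, 3.5, 0],
    [0, 0, 0, 0, 0, 3.5, 0],
    [0, 0, 0, 0, 0, 3.5, 0],
    [0, 0, 0, 0, 0, 0, 0],
    [0, 0, 0, 0, 0, 0, 0],
  ],
)

```text
clock: 16.65
eef_pos: [479.1, -363.3, 165.7]
tcp_rot: [-2.385, 1.569, 2.257]
contact_force: [0.3, 0.2, -0.7]
opening: -0.0
```

```bash
python3 - <<'E'
from h import *
rep("s13")
a,d=r.grab_frame("top"); crop("t",a,225,240,90,90,6,"pics/t13.png"); cv2.imwrite("pics/t13f.png",a[:,:,::-1])
E
```

```text
clock 16.65 gauge xy [-1.000e-01 -2.628e+02] z 165.7 F [ 0.3  0.2 -0.7] open -0.0 tilt err [-0.1 -0.1  0.1]
```

View pics/t13.png

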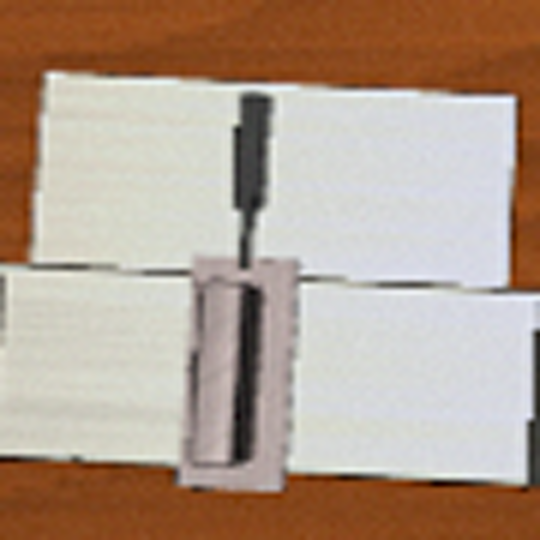

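View pics/t13f.png

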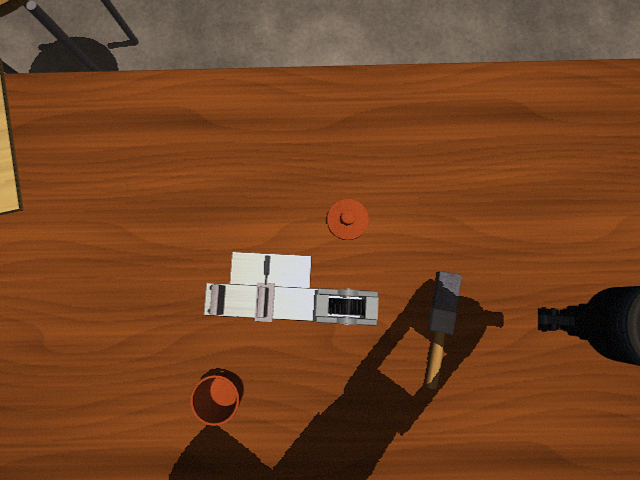

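View pics/s13.png

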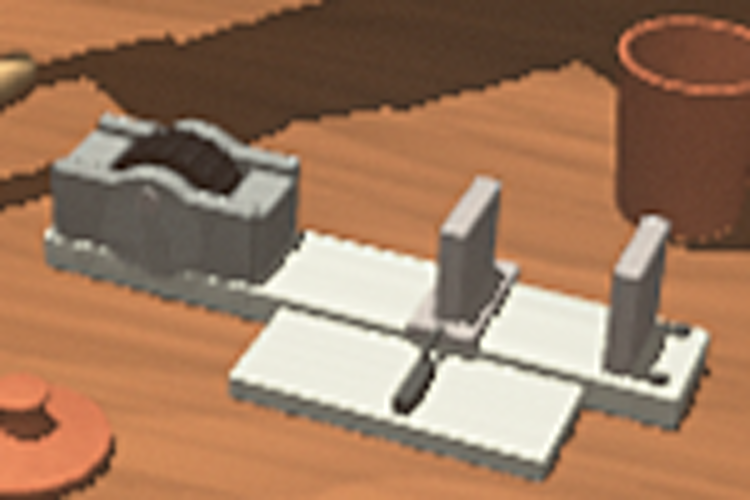

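```bash
python3 - <<'E'
from h import *
print("ptr",tc(245,245,24),tc(249,218,24),"mark",tc(250,200,20),tc(257,95,20)," jaw plate top",tc(204,283,70),tc(243,283,70), "scene jaw",sc(440,225,70),"mark dims L/R",tc(234,170,20),tc(268,170,20))
print(r.sign_off())
E
```

```text
ptr [ 36.5 141.1] [ 44.3 140.5] mark [ 49.7 141.1] [ 80.3 141. ]  jaw plate top [ 24.1 145.5] [ 24.6 135. ] scene jaw [ 20.9 133.9] mark dims L/R [ 58.2 146.3] [ 58.7 136.4]
the job is handed in; nothing more can be done
None
```

The gauge is set: in the last top view the pointer is at gauge y ≈ 140.5–141.1 mm and the mark's centre at ≈ 141.0–141.1 mm. That is within about 0.6 mm, against the 4 mm allowed. I measured this with the hand already clear of everything, then handed the job in at about 16.8 s of the 48 s.

I rolled the wheel under the closed fingertips in five lift-and-return strokes, moving the jaw about 42 mm. Only the wheel was touched, and the jar, lid and brush look unmoved in the final picture.

**Checks that disagreed or went less well:**
- **TCP height:** the reported TCP height was about 33 mm lower than the fingertips seen by the scene camera. I went by the contact force and the pictures instead.
- **Press force:** I aimed for a light press, mostly 1–10 N. It reached about 20 N in the first stroke and about 31 N late in the second.
- **Slipping:** the finger slipped or lost contact for part of some strokes. I made up for it with extra, checked strokes.
- **Scene-camera cross-check:** the jaw's travel by the scene camera came out at about 40 mm, about 1.5 mm short of the top view. That still leaves the pointer within the mark.

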